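# Find the bite of an ironing-table pedal and record its travel

### The job

The foot pedal of an ironing table stands on the service bench: press it down gently at its rubber rib until the light resistance clearly firms up, hold it there a moment and note how far the rib has gone down, without forcing the valve underneath. Let the pedal come back up, then slide the marker along the scale so that it reads that travel in millimetres. Leave everything else on the bench where it is.

Things in the scene. Friction and masses are not known exactly. Their poses are not given: they have to be found in the camera images.
- pad (a point): Middle of the top of the black rubber rib (76 mm across, 14 long, 4 high) on the steel pedal (88 wide, 215 long): press here. 107 mm above the bench at rest. The pedal hinges 180 mm behind the rib, away from the robot; its near end stands up. Travel to record: drop of this point from rest to where the firming begins; differs every time, 15 to 50 mm. Axes turn with the pedal: x along it, y left, z out of its top.
- pedal (a joint): Pedal angle in rad: 0 at rest, growing as pressed, at most 0.36; springs back. Drop of the rib = 180 mm x (sin 0.15 + sin(angle - 0.15)). At the rib it resists lightly (4 N at first, 5.5 N far down) until it meets the hidden sprung valve, which adds 2 N at once, then 5 N for each mm further. More than 25 N on the valve (some 4.5 mm past the firming point) harms it.
- marker_grip (a point): Centre of the upright tab of the marker, a black block on the rail at the left of the pedal unit. Tab: 12 mm along the rail, 22 across, 40 tall, its top 88 and foot 48 mm above the bench; the carriage below is 16 mm long; end posts reach 46 mm, the scale bar 42 mm above the bench. Axes: x along the rail, growing readings (away from the robot), y left to the scale, z up.
- scale_zero (a point): Zero of the scale: longest tick on top of the aluminium scale bar, at its end nearest the robot, 42 mm above the bench; further ticks every 10 mm up to 80 (the 50 is longer), going away from the robot. x along the rail. The marker's thin steel pointer lies over the ticks; its reading is the distance along the rail from this tick to the tab's middle. At 0 it is at the end of its way.
- marker (a joint): Reading of the marker in m, 0 to 0.080. It slides stiffly (2 N) and stays where it is left. It starts between 60 and 78 mm.
- unit: The pedal unit: grey base plate 270 x 205 x 12 mm, fixed to the bench, with the pedal between white cheeks and the marker rail 88 mm left of the pedal's centre line. Origin on the bench under the pedal's centre line, 90 mm nearer the robot than the hinge; x along the pedal away from the robot, y left, z up.
- bottle: White plastic bottle, 68 mm across, 190 mm tall, origin under its centre; a bystander to the right of the unit.
- can: White spray can, 56 mm across, 150 mm tall, origin under its centre; a bystander to the left and beyond.
- screwdriver: Screwdriver 200 mm long lying to the right of the unit; a bystander.
- wrench: Steel wrench 170 mm long lying to the left of the unit; a bystander.
- brush: Flat brush with a wooden handle, lying to the left; a bystander.
- tape: Grey tape measure, 62 x 62 x 34 mm, to the right; a bystander.
- tray: Grey parts tray 90 x 120 x 30 mm beyond the unit; a bystander.

How it is judged:
On the way:
1. The pedal has been pressed down on to the valve, to where it firms up (at least 3 N on the valve) (contact force between plunger_c0 and pedal above 3 N), for 0.1 s.
At the end, for the whole second after the job is handed in: The pedal is back up (within 0.03 rad of rest) and the marker stands still, reading the pedal's free travel (drop of the rib from rest to the firming point) to within 4 mm (x of plunger_c0 in the frame of marker_ref between -0.00282843 and 0.00282843 m and value of joint pedal below 0.03 rad and velocity of joint marker between -0.005 and 0.005 m/s); the robot touches nothing.
It fails at once if the valve under the pedal is pushed with more than 25 N (contact force between plunger_c0 and pedal above 25 N).
It fails at once if a bystander on the bench is moved by more than 30 mm (distance of any of bottle, can, screwdriver, wrench, brush, tape, tray from where it was at the start of the episode above 0.03 m).
It also fails if it takes over 51 s, if anything falls off the work surface, if the arm or the gripper's body presses on something with over 40 N, if the wrist force passes 120 N, or if a joint passes its speed limit or range.

### The arm

A 6-joint arm with a two-finger parallel gripper is mounted at the origin on the work surface. World frame = base frame: x ahead of the robot, y to its left, z up, the work surface at z = 0. Lengths are in m, angles in rad, forces in N, time in s.
With the tool pointing down it reaches from about 0.25 to 0.725 m from the base axis. Payload 4 kg.
Tool frame: the origin (TCP) lies midway between the tips of the shut fingers; the grasp point (between the pads) lies 19 mm behind it (bot.grip_point_offset is the distance from the TCP to the grasp point, in m); z points along the fingers, y is the line along which they close (so a half turn about z gives the same grasp; the last joint's range is limited). The gripper opens to 85 mm and grips with 20 to 120 N. Pads are 22 mm wide; open, the fingers measure 114 mm over their backs; the gripper's body (76 mm by 85 mm) begins 54 mm behind the grasp point. The pads swing forward as they close: fully open they stand 13 mm farther back than shut.
Start: joints at [-1.213, 0.241, 0.005, 1.335, 0, 1.571], TCP at [0.175, -0.468, 0.231] pointing down, gripper open.
Joint ranges: [-2.72, 2.72], [-1.05, 1.87], [-1.09, 1.28], [-1.99, 2.15], [-1.42, 1.44], [-3.14, 3.14]. Speed limits (rad/s): [2.79, 2.79, 3.14, 3.14, 3.14, 3.14].

### API

Orientations are given as a unit quaternion [x, y, z, w].
In Python, from workcell import bot gives the robot as it stands.
- The arm moves only by the tool step_arm, never from a script. Its argument "targets" is text: rows parted by semicolons, each of 7 numbers parted by spaces: the opening, from -1 (shut) to 1 (fully open), so that 0 is half open, then the shift along the world's x, y, z normalised to -1 to 1, where 1 is 0.5 m, then the turn, a rotation vector about the world's x, y, z normalised to -1 to 1, where 1 is pi/4 rad. In form: gripper x y z wx wy wz; .... A call has 1 to 10 rows; each row is the pose to reach, as a shift and turn from the pose commanded when the call began; what a row does not reach only later rows make up. A row lasts 1/12 s, in which the tool goes at most 41.7 mm and 7.16 degrees, less where a joint would pass 70% of its speed; a pose out of reach is approached as far as the arm can. A call with a number of a shift or a turn outside -1 to 1 is refused whole. A call with a gripper value outside its range is refused whole. The fingers move at their own pace and stop on an object; the grip force is fixed at half the most. Time passes only in rows, so rows that repeat a pose let the fingers close. It gives the time, the measured TCP pose, the force, the opening and the grip force at its end, in the units of the state.
- bot.get_obs(): the state, without advancing time (a new reading comes with each control period).
- bot.camera(name): name is "scene" or "top"; returns the picture (480x640x3 uint8, red, green, blue); there is no depth.
- bot.camera_info(name): a dict with "vertical_fov" (degrees; the focal length in pixels is half the picture's height over the tangent of half this angle, whatever the lens; pixels are square), "cx", "cy" (the principal point, pixels), "D" ([k1, k2, p1, p2, k3] as OpenCV has them; the pictures are not rectified), "pose" (4x4, takes a point from camera to world coordinates). Camera axes: x right, y up, looking along -z (the intrinsics and any distortion apply to the point x, -y, -z); pixel columns grow to the right and rows downward; lengths in m; the calibration is good to about 2 mm. A picture is of the moment at which its call begins. camera_info takes no time and is no camera call.
- bot.job_done(): hands the job in; it is judged then, once.
The state is a dict: "clock": time; "joint_pos": joint angles; "joint_vel": joint speeds; "tau": joint torques, N m; "eef_pos": TCP position; "tool_rot": TCP orientation; "ft_force": force on the tool from outside, world axes, zero at the start; "ft_torque": the same for the moment, N m; "grip_width": finger opening in m; "grasp_force": force on a finger pad.
Only numpy, scipy, OpenCV 4.12 (cv2) and the standard library are available. Lean on these libraries where they do the work, as an engineer would, in place of code of your own. Each camera call takes 0.05 s, during which the arm holds its last target. There are 200 camera calls.

## Working session

There is one attempt and no reset: what is moved stays moved. The work goes in short steps, Python scripts to look and compute and a tool call to move; the robot and the scene stay as the last step left them, time stands still between calls to the robot, and variables do not carry over. Pictures are saved under pics/ and viewed, at most 10 in all, crops included, and the job is handed in when it is done.

Besides the shell and the picture viewer there is one more tool, called after ">>>" by a JSON object that holds its "api" and its "payload". step_arm: Moves the arm, as the interface text tells. Scaled input: -1 to 1 covers 0.5 m each way for a shift and pi/4 rad each way for a turn. Its arguments: {"type":"object","properties":{"targets":{"type":"string"}},"required":["targets"]}

```bash
mkdir -p pics; python3 - <<'E'
from workcell import bot
import cv2
for n in("scene","top"):
    cv2.imwrite(f"pics/{n}0.png",bot.camera(n)[:,:,::-1]); i=bot.camera_info(n); print(n,i)
o=bot.get_obs(); print(o['clock'],o['eef_pos'],o['tool_rot'],o['ft_force'],o['grip_width'])
E
```

```text
scene {'vertical_fov': 52.78793088207286, 'cx': 319.88450376055727, 'cy': 238.0001621546636, 'D': array([-0.01899612,  0.        ,  0.        ,  0.        ,  0.        ]), 'pose': array([[-0.24503572, -0.64778673,  0.72133892,  1.3495948 ],
       [ 0.96939655, -0.1752856 ,  0.17188743,  0.24155591],
       [ 0.01509393,  0.74138202,  0.67091346,  0.7961238 ],
       [ 0.        ,  0.        ,  0.        ,  1.        ]])}
top {'vertical_fov': 42.07627318479533, 'cx': 327.3654230552141, 'cy': 250.22673402031168, 'D': array([-0.01194562,  0.        ,  0.        ,  0.        ,  0.        ]), 'pose': array([[ 0.00543884,  0.99778771, -0.06625779,  0.51872952],
       [-0.99996005,  0.00589677,  0.00671776,  0.05568909],
       [ 0.00709361,  0.06621861,  0.99777992,  1.41874122],
       [ 0.        ,  0.        ,  0.        ,  1.        ]])}
0.1 [ 0.17491094 -0.46780344  0.23050074] [ 9.84039203e-01  1.77949280e-01 -1.67061659e-04 -9.33748342e-04] [ 0.37667736  0.71630544 -0.42781047] 0.08499412488736643
```

View pics/top0.png

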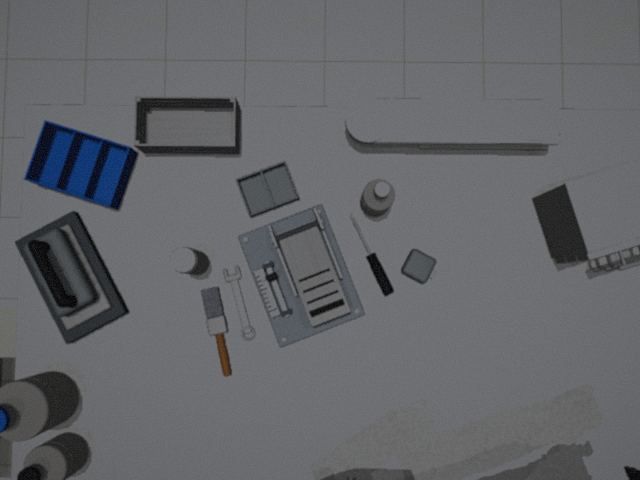

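View pics/scene0.png

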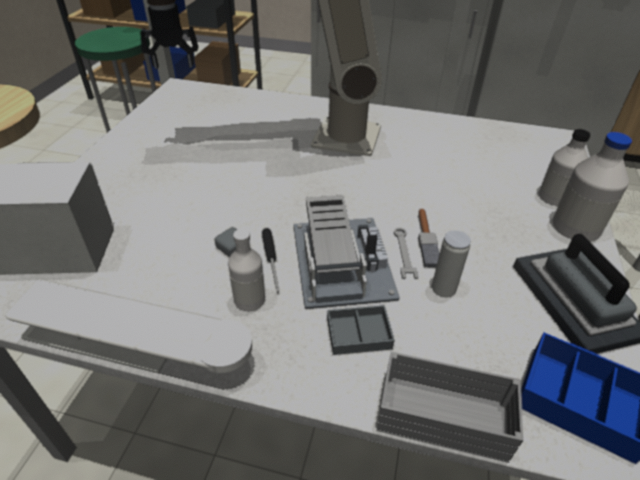

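The top view shows the unit around (300,277), with the rib at about (326,308), the marker near (271,268) and the scale to its left. I'll zoom in for exact pixels.

```bash
python3 - <<'E'
import cv2
a=cv2.imread("pics/top0.png")[200:350,230:380]
a=cv2.convertScaleAbs(a,alpha=1.5)
cv2.imwrite("pics/crop0.png",cv2.resize(a,(600,600),interpolation=cv2.INTER_CUBIC))
E
cat > h.py <<'E'
from workcell import bot
import numpy as np,cv2
def K(i):
    f=240/np.tan(np.radians(i["vertical_fov"]/2)); return np.array([[f,0,i["cx"]],[0,f,i["cy"]],[0,0,1]])
def pix2w(name,uv,z):
    i=bot.camera_info(name); p=cv2.undistortPoints(np.array([[uv]],float),K(i),i["D"])[0,0]
    P=i["pose"]; d=P[:3,:3]@[p[0],-p[1],-1]; o=P[:3,3]; return o+d*(z-o[2])/d[2]
def w2pix(name,X):
    i=bot.camera_info(name); P=i["pose"]; c=(np.atleast_2d(X)-P[:3,3])@P[:3,:3]*[1,-1,-1]
    return cv2.projectPoints(c,np.zeros(3),np.zeros(3),K(i),i["D"])[0][:,0]
E
```

```text
(no output)
```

View pics/crop0.png

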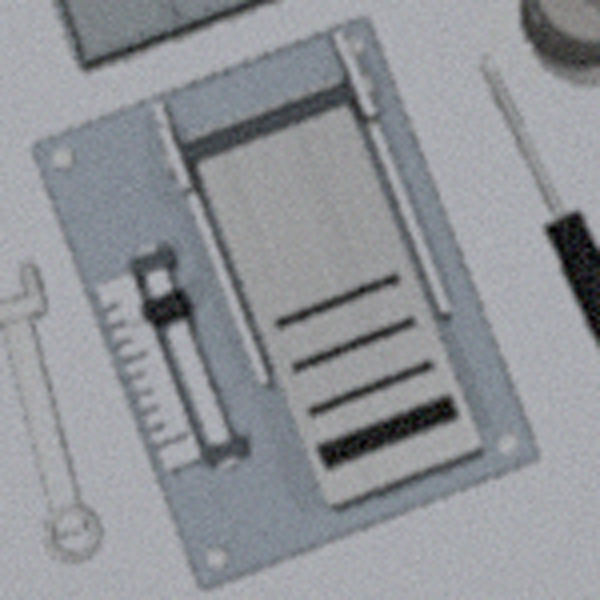

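The crop (4x, offset 230,200) shows the base corners at (35,148), (368,18), (538,460), (203,590). The rib centre is at about (389,432), the marker tab at about (165,306), and the longest tick near (178,438).

```bash
python3 - <<'E'
from h import *
C=lambda x,y:(230+(x+.5)/4-.5,200+(y+.5)/4-.5)
c=np.array([pix2w("top",C(*p),.012) for p in [(35,148),(368,18),(538,460),(203,590)]])
print(c.round(4)); d=(c[0]+c[1]-c[2]-c[3])[:2]; e=(c[0]+c[3]-c[1]-c[2])[:2]
print("L,W",np.linalg.norm(d)/2,np.linalg.norm(e)/2, "yaw",np.arctan2(d[1],d[0]),np.arctan2(-e[0],e[1]))
yaw=np.arctan2(d[1],d[0]); m=c.mean(0)
R=np.array([[np.cos(yaw),-np.sin(yaw)],[np.sin(yaw),np.cos(yaw)]])
rib=pix2w("top",C(389,432),.107); tab=pix2w("top",C(165,306),.088); z0=pix2w("top",C(178,438),.042)
O=rib[:2]+R@[0.0902,0]
for n,p in dict(centre=m,rib=rib,tab=tab,z0=z0).items(): print(n,p.round(4),"unit",(R.T@(p[:2]-O)).round(4))
print("z0 tick crop / z=.042 bar end",[(R.T@(pix2w("top",C(*p),.042)[:2]-O)).round(4) for p in [(172,470),(98,285),(165,437),(113,303)]])
E
```

```text
[[ 0.6418  0.2476  0.012 ]
 [ 0.717   0.0598  0.012 ]
 [ 0.4677 -0.0371  0.012 ]
 [ 0.3944  0.1501  0.012 ]]
L,W 0.2666766643165078 0.20167013084263916 yaw 0.3731238127822372 0.3771319311693006
centre [0.5552 0.1051 0.012 ] unit [-0.0041  0.0284]
rib [0.4854 0.0472 0.107 ] unit [-0.0902 -0.    ]
tab [0.5511 0.1668 0.088 ] unit [0.0146 0.0874]
z0 [0.4798 0.1627 0.042 ] unit [-0.0533  0.1095]
z0 tick crop / z=.042 bar end [array([-0.0685,  0.1188]), array([0.0411, 0.1209]), array([-0.0502,  0.116 ]), array([0.0289, 0.1167])]
```

>>> {"api": "step_arm", "payload": {"targets": "-1 0.32 0.52 0 0 0 0.8;-1 0.32 0.52 0 0 0 0.8;-1 0.32 0.52 0 0 0 0.8;-1 0.32 0.52 0 0 0 0.8;-1 0.32 0.52 0 0 0 0.8;-1 0.32 0.52 0 0 0 0.8;-1 0.32 0.52 0 0 0 0.8;-1 0.32 0.52 0 0 0 0.8;-1 0.32 0.52 0 0 0 0.8"}}

```text
clock: 0.85
eef_pos: [0.3362, -0.2056, 0.2311]
tool_rot: [0.879, 0.476, 0.0, -0.0]
ft_force: [-0.0, -0.4, 0.2]
grip_width: 0.0001
grasp_force: 0.0
```

>>> {"api": "step_arm", "payload": {"targets": "-1 0.30 0.51 -0.06 0 0 0.8;-1 0.30 0.51 -0.06 0 0 0.8;-1 0.30 0.51 -0.06 0 0 0.8;-1 0.30 0.51 -0.06 0 0 0.8;-1 0.30 0.51 -0.06 0 0 0.8;-1 0.30 0.51 -0.06 0 0 0.8;-1 0.30 0.51 -0.06 0 0 0.8;-1 0.30 0.51 -0.06 0 0 0.8;-1 0.30 0.51 -0.06 0 0 0.8"}}

```text
clock: 1.6
eef_pos: [0.4857, 0.0477, 0.2001]
tool_rot: [0.69, 0.723, -0.001, -0.0]
ft_force: [-0.2, 0.6, -0.5]
grip_width: -0.0001
grasp_force: 0.0
```

>>> {"api": "step_arm", "payload": {"targets": "-1 0 0 -0.08 0 0 0.422;-1 0 0 -0.08 0 0 0.422;-1 0 0 -0.08 0 0 0.422;-1 0 0 -0.08 0 0 0.422;-1 0 0 -0.08 0 0 0.422"}}

```text
clock: 2.02
eef_pos: [0.4847, 0.0449, 0.1615]
tool_rot: [0.565, 0.825, -0.0, 0.0]
ft_force: [0.7, 0.2, 0.4]
grip_width: 0.0003
grasp_force: 0.0
```

>>> {"api": "step_arm", "payload": {"targets": "-1 0 0.004 -0.04 0 0 0;-1 0 0.004 -0.09 0 0 0;-1 0 0.004 -0.094 0 0 0;-1 0 0.004 -0.094 0 0 0"}}

```text
clock: 2.35
eef_pos: [0.4838, 0.0477, 0.1136]
tool_rot: [0.564, 0.826, -0.001, -0.001]
ft_force: [-0.3, -0.5, 0.6]
grip_width: 0.0001
grasp_force: 0.0
```

>>> {"api": "step_arm", "payload": {"targets": "-1 0 0 -0.004 0 0 0;-1 0 0 -0.004 0 0 0;-1 0 0 -0.004 0 0 0"}}

```text
clock: 2.6
eef_pos: [0.4861, 0.0486, 0.1136]
tool_rot: [0.563, 0.826, 0.001, 0.001]
ft_force: [-0.5, 1.1, 0.6]
grip_width: 0.0001
grasp_force: 0.0
```

>>> {"api": "step_arm", "payload": {"targets": "-1 0 0 -0.004 0 0 0;-1 0 0 -0.004 0 0 0;-1 0 0 -0.004 0 0 0"}}

```text
clock: 2.85
eef_pos: [0.4852, 0.0487, 0.1106]
tool_rot: [0.563, 0.827, 0.0, 0.0]
ft_force: [0.2, -0.1, 0.6]
grip_width: -0.0001
grasp_force: 0.0
```

>>> {"api": "step_arm", "payload": {"targets": "-1 0 0 -0.004 0 0 0;-1 0 0 -0.004 0 0 0;-1 0 0 -0.004 0 0 0"}}

```text
clock: 3.1
eef_pos: [0.4854, 0.0487, 0.1087]
tool_rot: [0.563, 0.827, 0.0, 0.0]
ft_force: [-0.5, -0.4, 4.0]
grip_width: -0.0001
grasp_force: 1.9
```

>>> {"api": "step_arm", "payload": {"targets": "-1 0 0 -0.004 0 0 0;-1 0 0 -0.004 0 0 0;-1 0 0 -0.004 0 0 0"}}

```text
clock: 3.35
eef_pos: [0.4851, 0.0486, 0.1064]
tool_rot: [0.563, 0.827, -0.0, 0.0]
ft_force: [-1.2, -0.7, 3.6]
grip_width: 0.0004
grasp_force: 2.0
```

```bash
python3 - <<'E'
from h import *
s=bot.camera("scene")[:,:,::-1]; t=bot.camera("top")[:,:,::-1]
cv2.imwrite("pics/p1.png",np.hstack([cv2.resize(s[180:320,280:400],(400,467),interpolation=2),cv2.convertScaleAbs(cv2.resize(t[220:337,260:360],(400,467),interpolation=2),alpha=1.5)]))
E
```

```text
(no output)
```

View pics/p1.png

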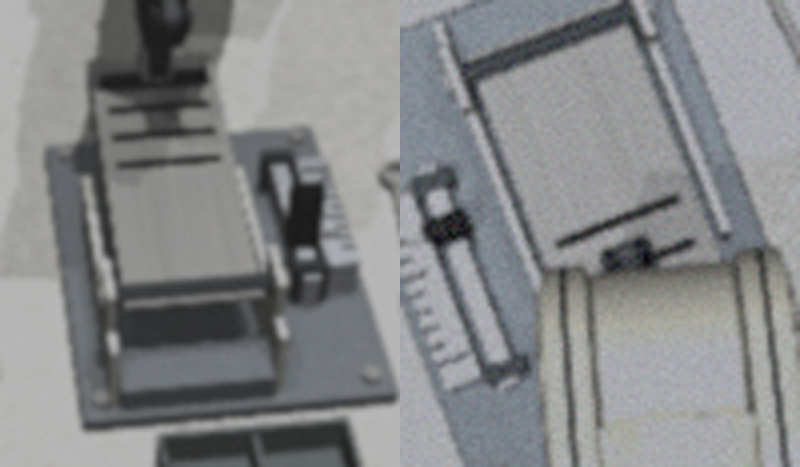

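The fingertips are on the rib, with about 4 N of contact from z≈0.108. The firming point is at least 15 mm down, so I'll go to about 13 mm, then on in fine steps.

>>> {"api": "step_arm", "payload": {"targets": "-1 0 0 -0.008 0 0 0;-1 0 0 -0.016 0 0 0;-1 0 0 -0.022 0 0 0;-1 0 0 -0.022 0 0 0"}}

```text
clock: 3.78
eef_pos: [0.4842, 0.0483, 0.0944]
tool_rot: [0.563, 0.826, -0.001, -0.001]
ft_force: [-2.7, -1.4, 4.0]
grip_width: 0.0001
grasp_force: 2.2
```

>>> {"api": "step_arm", "payload": {"targets": "-1 0 0 -0.002 0 0 0;-1 0 0 -0.002 0 0 0;-1 0 0 -0.002 0 0 0"}}

```text
clock: 4.03
eef_pos: [0.4851, 0.0488, 0.0943]
tool_rot: [0.563, 0.827, 0.0, -0.0]
ft_force: [-1.4, -1.4, 4.6]
grip_width: 0.0
grasp_force: 2.1
```

>>> {"api": "step_arm", "payload": {"targets": "-1 0 0 -0.002 0 0 0;-1 0 0 -0.002 0 0 0;-1 0 0 -0.002 0 0 0"}}

```text
clock: 4.28
eef_pos: [0.4852, 0.0488, 0.0934]
tool_rot: [0.563, 0.827, 0.0, 0.0]
ft_force: [-3.2, -1.1, 3.7]
grip_width: -0.0002
grasp_force: 2.1
```

>>> {"api": "step_arm", "payload": {"targets": "-1 0 0 -0.002 0 0 0;-1 0 0 -0.002 0 0 0;-1 0 0 -0.002 0 0 0"}}

```text
clock: 4.53
eef_pos: [0.4852, 0.0488, 0.0923]
tool_rot: [0.563, 0.827, 0.0, 0.0]
ft_force: [-2.8, -0.8, 4.1]
grip_width: -0.0
grasp_force: 2.1
```

>>> {"api": "step_arm", "payload": {"targets": "-1 0 0 -0.003 0 0 0;-1 0 0 -0.003 0 0 0;-1 0 0 -0.003 0 0 0"}}

```text
clock: 4.78
eef_pos: [0.4852, 0.0487, 0.0908]
tool_rot: [0.563, 0.827, 0.0, 0.0]
ft_force: [-1.9, -0.7, 3.9]
grip_width: -0.0
grasp_force: 2.1
```

>>> {"api": "step_arm", "payload": {"targets": "-1 0 0 -0.003 0 0 0;-1 0 0 -0.003 0 0 0;-1 0 0 -0.003 0 0 0"}}

```text
clock: 5.03
eef_pos: [0.4851, 0.0487, 0.0893]
tool_rot: [0.563, 0.827, 0.0, -0.0]
ft_force: [-2.0, -2.5, 4.8]
grip_width: 0.0002
grasp_force: 2.1
```

>>> {"api": "step_arm", "payload": {"targets": "-1 0 0 -0.003 0 0 0;-1 0 0 -0.003 0 0 0;-1 0 0 -0.003 0 0 0"}}

```text
clock: 5.28
eef_pos: [0.4851, 0.0487, 0.0878]
tool_rot: [0.563, 0.827, -0.0, -0.0]
ft_force: [-2.7, -1.8, 5.0]
grip_width: -0.0
grasp_force: 2.1
```

>>> {"api": "step_arm", "payload": {"targets": "-1 0 0 -0.003 0 0 0;-1 0 0 -0.003 0 0 0;-1 0 0 -0.003 0 0 0"}}

```text
clock: 5.53
eef_pos: [0.485, 0.0486, 0.0863]
tool_rot: [0.563, 0.827, -0.0, -0.0]
ft_force: [-2.6, -1.1, 3.9]
grip_width: -0.0
grasp_force: 2.2
```

>>> {"api": "step_arm", "payload": {"targets": "-1 0 0 -0.003 0 0 0;-1 0 0 -0.003 0 0 0;-1 0 0 -0.003 0 0 0"}}

```text
clock: 5.78
eef_pos: [0.4851, 0.0486, 0.0848]
tool_rot: [0.563, 0.827, -0.0, -0.0]
ft_force: [-2.0, -0.9, 5.1]
grip_width: -0.0
grasp_force: 2.2
```

>>> {"api": "step_arm", "payload": {"targets": "-1 0 0 -0.003 0 0 0;-1 0 0 -0.003 0 0 0;-1 0 0 -0.003 0 0 0"}}

```text
clock: 6.03
eef_pos: [0.485, 0.0486, 0.0833]
tool_rot: [0.563, 0.827, -0.0, -0.0]
ft_force: [-3.1, -0.8, 3.9]
grip_width: 0.0001
grasp_force: 2.2
```

>>> {"api": "step_arm", "payload": {"targets": "-1 0 0 -0.003 0 0 0;-1 0 0 -0.003 0 0 0;-1 0 0 -0.003 0 0 0"}}

```text
clock: 6.28
eef_pos: [0.4851, 0.0486, 0.0818]
tool_rot: [0.563, 0.827, -0.0, -0.0]
ft_force: [-1.9, -1.6, 4.0]
grip_width: -0.0001
grasp_force: 2.3
```

>>> {"api": "step_arm", "payload": {"targets": "-1 0 0 -0.003 0 0 0;-1 0 0 -0.003 0 0 0;-1 0 0 -0.003 0 0 0"}}

```text
clock: 6.53
eef_pos: [0.4852, 0.0487, 0.0804]
tool_rot: [0.563, 0.827, 0.0, 0.0]
ft_force: [-2.9, -1.2, 4.1]
grip_width: 0.0003
grasp_force: 2.3
```

>>> {"api": "step_arm", "payload": {"targets": "-1 0 0 -0.003 0 0 0;-1 0 0 -0.003 0 0 0;-1 0 0 -0.003 0 0 0"}}

```text
clock: 6.78
eef_pos: [0.4852, 0.0486, 0.0789]
tool_rot: [0.563, 0.827, 0.0, 0.0]
ft_force: [-2.8, -2.0, 5.1]
grip_width: -0.0002
grasp_force: 2.4
```

>>> {"api": "step_arm", "payload": {"targets": "-1 0 0 -0.003 0 0 0;-1 0 0 -0.003 0 0 0;-1 0 0 -0.003 0 0 0"}}

```text
clock: 7.03
eef_pos: [0.4852, 0.0487, 0.0774]
tool_rot: [0.563, 0.827, 0.0, 0.0]
ft_force: [-3.2, -0.7, 5.6]
grip_width: 0.0001
grasp_force: 2.4
```

>>> {"api": "step_arm", "payload": {"targets": "-1 0 0 -0.003 0 0 0;-1 0 0 -0.003 0 0 0;-1 0 0 -0.003 0 0 0"}}

```text
clock: 7.28
eef_pos: [0.4852, 0.0487, 0.0761]
tool_rot: [0.563, 0.827, 0.0, 0.0]
ft_force: [-2.9, -0.1, 6.5]
grip_width: -0.0001
grasp_force: 3.2
```

>>> {"api": "step_arm", "payload": {"targets": "-1 0 0 -0.003 0 0 0;-1 0 0 -0.003 0 0 0;-1 0 0 -0.003 0 0 0"}}

```text
clock: 7.53
eef_pos: [0.4853, 0.0487, 0.0751]
tool_rot: [0.563, 0.827, 0.0, 0.0]
ft_force: [-4.4, -1.2, 10.9]
grip_width: -0.0002
grasp_force: 5.2
```

It firmed up: pad force went 2.4 → 3.2 → 5.2, with onset at z≈0.0760. I'll hold, rise, then re-find the rest contact height on the way up.

>>> {"api": "step_arm", "payload": {"targets": "-1 0 0 0 0 0 0;-1 0 0 0 0 0 0;-1 0 0 0 0 0 0;-1 0 0 0 0 0 0"}}

```text
clock: 7.87
eef_pos: [0.4852, 0.0487, 0.0752]
tool_rot: [0.563, 0.827, 0.0, 0.0]
ft_force: [-3.8, -2.1, 9.9]
grip_width: -0.0002
grasp_force: 5.1
```

>>> {"api": "step_arm", "payload": {"targets": "-1 0 0 0.02 0 0 0;-1 0 0 0.04 0 0 0;-1 0 0 0.064 0 0 0;-1 0 0 0.064 0 0 0;-1 0 0 0.064 0 0 0"}}

```text
clock: 8.28
eef_pos: [0.4876, 0.0491, 0.1079]
tool_rot: [0.563, 0.827, 0.002, 0.002]
ft_force: [3.5, 0.2, 3.2]
grip_width: 0.0
grasp_force: 1.9
```

>>> {"api": "step_arm", "payload": {"targets": "-1 0 0 0.001 0 0 0;-1 0 0 0.001 0 0 0;-1 0 0 0.001 0 0 0"}}

```text
clock: 8.53
eef_pos: [0.4858, 0.0488, 0.1069]
tool_rot: [0.563, 0.827, 0.001, 0.0]
ft_force: [2.3, 1.7, 3.3]
grip_width: -0.0004
grasp_force: 1.8
```

>>> {"api": "step_arm", "payload": {"targets": "-1 0 0 0.001 0 0 0;-1 0 0 0.001 0 0 0;-1 0 0 0.001 0 0 0"}}

```text
clock: 8.78
eef_pos: [0.4848, 0.0487, 0.1071]
tool_rot: [0.563, 0.827, -0.0, -0.0]
ft_force: [2.6, 0.5, 4.1]
grip_width: -0.0003
grasp_force: 1.7
```

>>> {"api": "step_arm", "payload": {"targets": "-1 0 0 0.001 0 0 0;-1 0 0 0.001 0 0 0;-1 0 0 0.001 0 0 0"}}

```text
clock: 9.03
eef_pos: [0.4848, 0.0487, 0.1077]
tool_rot: [0.563, 0.827, -0.0, -0.0]
ft_force: [1.9, 1.6, 3.6]
grip_width: 0.0001
grasp_force: 1.7
```

>>> {"api": "step_arm", "payload": {"targets": "-1 0 0 0.001 0 0 0;-1 0 0 0.001 0 0 0;-1 0 0 0.001 0 0 0"}}

```text
clock: 9.28
eef_pos: [0.4849, 0.0487, 0.1083]
tool_rot: [0.563, 0.827, -0.0, -0.0]
ft_force: [2.2, 1.0, 3.7]
grip_width: 0.0001
grasp_force: 1.8
```

>>> {"api": "step_arm", "payload": {"targets": "-1 0 0 0.001 0 0 0;-1 0 0 0.001 0 0 0;-1 0 0 0.001 0 0 0"}}

```text
clock: 9.53
eef_pos: [0.4851, 0.0487, 0.1088]
tool_rot: [0.563, 0.827, 0.0, -0.0]
ft_force: [1.7, 0.5, 3.1]
grip_width: -0.0001
grasp_force: 1.8
```

>>> {"api": "step_arm", "payload": {"targets": "-1 0 0 0.001 0 0 0;-1 0 0 0.001 0 0 0;-1 0 0 0.001 0 0 0"}}

```text
clock: 9.78
eef_pos: [0.485, 0.0486, 0.1093]
tool_rot: [0.563, 0.827, -0.0, -0.0]
ft_force: [2.0, 0.3, 2.9]
grip_width: -0.0001
grasp_force: 1.6
```

>>> {"api": "step_arm", "payload": {"targets": "-1 0 0 0.001 0 0 0;-1 0 0 0.001 0 0 0;-1 0 0 0.001 0 0 0"}}

```text
clock: 10.03
eef_pos: [0.4842, 0.0484, 0.1093]
tool_rot: [0.563, 0.827, -0.001, -0.001]
ft_force: [-0.2, 0.8, 1.1]
grip_width: 0.0
grasp_force: 0.8
```

>>> {"api": "step_arm", "payload": {"targets": "-1 0 0 0.001 0 0 0;-1 0 0 0.001 0 0 0;-1 0 0 0.001 0 0 0"}}

```text
clock: 10.28
eef_pos: [0.4845, 0.0485, 0.1099]
tool_rot: [0.563, 0.827, -0.0, -0.001]
ft_force: [0.8, 1.5, -0.0]
grip_width: -0.0
grasp_force: 0.0
```

>>> {"api": "step_arm", "payload": {"targets": "-1 0 0 0.001 0 0 0;-1 0 0 0.001 0 0 0;-1 0 0 0.001 0 0 0"}}

```text
clock: 10.53
eef_pos: [0.485, 0.0486, 0.1107]
tool_rot: [0.563, 0.827, -0.0, -0.0]
ft_force: [0.6, 0.2, 0.1]
grip_width: 0.0003
grasp_force: 0.0
```

>>> {"api": "step_arm", "payload": {"targets": "-1 0 0 0.001 0 0 0;-1 0 0 0.001 0 0 0;-1 0 0 0.001 0 0 0"}}

```text
clock: 10.78
eef_pos: [0.4851, 0.0487, 0.1114]
tool_rot: [0.563, 0.827, 0.0, 0.0]
ft_force: [-0.5, -0.3, -0.8]
grip_width: 0.0002
grasp_force: 0.0
```

```bash
python3 - <<'E'
from h import *
from scipy.spatial.transform import Rotation as R
o=bot.get_obs(); print(o['clock'],o['eef_pos'],o['ft_force'],o['grasp_force'])
print("tool y dir",R.from_quat(o['tool_rot']).as_matrix()[:,1], np.array(o['joint_pos']).round(2))
E
```

```text
10.7833 [0.48513805 0.04865624 0.11135699] [-0.50118317 -0.33074891 -0.76595822] 0.0
tool y dir [9.30510248e-01 3.66265850e-01 7.63718725e-05] [ 0.1   0.3  -0.24  1.03 -0.    1.3 ]
```

Travel is about 0.1095−0.076 = 33.5 mm at the contact, less about 0.9 mm for the tilt of the rib edge, giving roughly 32.5 mm. Next is the marker: go above the tab and look.

>>> {"api": "step_arm", "payload": {"targets": "-1 0 0 0.06 0 0 0;-1 0 0 0.12 0 0 0;0 0.132 0.236 0.12 0 0 0;0 0.132 0.236 0.12 0 0 0;0 0.132 0.236 0.12 0 0 0;0 0.132 0.236 0.12 0 0 0;0 0.132 0.236 0.06 0 0 0;0 0.132 0.236 0.06 0 0 0;0 0.132 0.236 0.06 0 0 0"}}

```text
clock: 11.53
eef_pos: [0.549, 0.1661, 0.1394]
tool_rot: [0.563, 0.827, -0.002, -0.002]
ft_force: [0.4, -0.8, 0.2]
grip_width: 0.0424
grasp_force: 0.0
```

```bash
python3 - <<'E'
from h import *
o=bot.get_obs(); print(o['clock'],o['eef_pos'],o['grip_width'])
t=bot.camera("scene")[:,:,::-1]
cv2.imwrite("pics/p2.png",cv2.resize(t[170:320,300:440],(560,600),interpolation=2))
E
```

```text
11.5333 [0.54897334 0.16605534 0.13939949] 0.04242721663879469
```

View pics/p2.png

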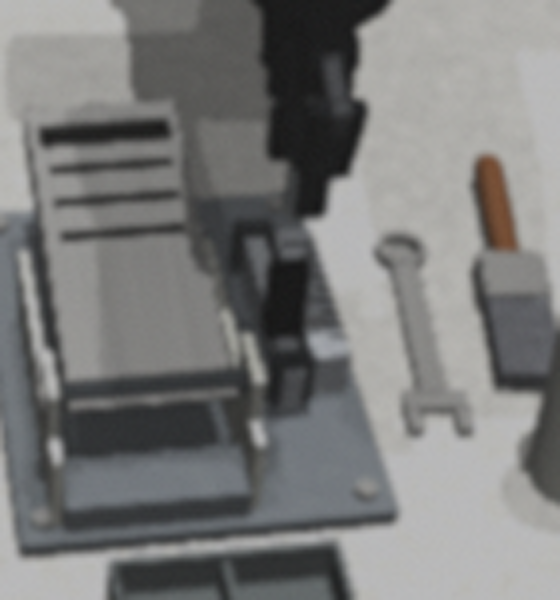

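The gripper hangs just above the tab, whose top face is at crop (290,240), i.e. scene pixel (372,230). I'll check that against the arm position.

```bash
python3 - <<'E'
from h import *
print(pix2w("scene",(372.4,229.8),.088)); o=bot.get_obs(); print(o['eef_pos'])
print((w2pix("scene",[[.5511,.1668,.088],o['eef_pos']])-[300,170])*4)
E
```

```text
[0.53122441 0.16654066 0.088     ]
[0.5500741  0.16602903 0.1408552 ]
[[284.04694607 262.24318801]
 [291.47504651 186.79128589]]
```

The tab top edge matches the projection of the top-view estimate; the lighter patch behind it is the rail. Descend and grip.

>>> {"api": "step_arm", "payload": {"targets": "0 0.002 0.002 -0.06 0 0 0;0 0.002 0.002 -0.12 0 0 0;0 0.002 0.002 -0.17 0 0 0;0 0.002 0.002 -0.17 0 0 0;0 0.002 0.002 -0.17 0 0 0"}}

```text
clock: 12.0
eef_pos: [0.5515, 0.1668, 0.0566]
tool_rot: [0.563, 0.826, -0.001, -0.001]
ft_force: [1.2, 0.2, 0.5]
grip_width: 0.0428
grasp_force: 0.0
```

>>> {"api": "step_arm", "payload": {"targets": "-1 0 0 0 0 0 0;-1 0 0 0 0 0 0;-1 0 0 0 0 0 0;-1 0 0 0 0 0 0;-1 0 0 0 0 0 0;-1 0 0 0 0 0 0;-1 0 0 0 0 0 0"}}

```text
clock: 12.58
eef_pos: [0.5539, 0.1679, 0.0591]
tool_rot: [0.563, 0.827, 0.002, 0.002]
ft_force: [-0.7, -1.1, 7.0]
grip_width: 0.0111
grasp_force: 59.2
```

>>> {"api": "step_arm", "payload": {"targets": "-1 -0.0186 -0.0073 0 0 0 0;-1 -0.0372 -0.0147 0 0 0 0;-1 -0.0558 -0.022 0 0 0 0;-1 -0.0744 -0.0293 0 0 0 0;-1 -0.093 -0.0366 0 0 0 0;-1 -0.1023 -0.0403 0 0 0 0;-1 -0.1023 -0.0403 0 0 0 0;-1 -0.1023 -0.0403 0 0 0 0"}}

```text
clock: 13.25
eef_pos: [0.5025, 0.1475, 0.0591]
tool_rot: [0.563, 0.826, 0.002, 0.002]
ft_force: [-1.0, -0.3, 8.8]
grip_width: 0.011
grasp_force: 60.5
```

>>> {"api": "step_arm", "payload": {"targets": "-1 -0.0056 -0.0022 0 0 0 0;-1 -0.0056 -0.0022 0 0 0 0;-1 -0.0056 -0.0022 0 0 0 0"}}

```text
clock: 13.5
eef_pos: [0.5007, 0.1468, 0.0591]
tool_rot: [0.563, 0.827, 0.002, 0.002]
ft_force: [0.3, -0.6, 7.0]
grip_width: 0.0111
grasp_force: 60.3
```

>>> {"api": "step_arm", "payload": {"targets": "-1 -0.0056 -0.0022 0 0 0 0;-1 -0.0056 -0.0022 0 0 0 0;-1 -0.0056 -0.0022 0 0 0 0"}}

```text
clock: 13.75
eef_pos: [0.4981, 0.1458, 0.0591]
tool_rot: [0.563, 0.827, 0.002, 0.002]
ft_force: [1.3, -1.1, 8.0]
grip_width: 0.0113
grasp_force: 60.4
```

>>> {"api": "step_arm", "payload": {"targets": "-1 -0.0037 -0.0015 0 0 0 0;-1 -0.0037 -0.0015 0 0 0 0;-1 -0.0037 -0.0015 0 0 0 0"}}

```text
clock: 14.0
eef_pos: [0.4964, 0.1451, 0.0591]
tool_rot: [0.563, 0.827, 0.002, 0.002]
ft_force: [1.4, -0.4, 7.0]
grip_width: 0.0113
grasp_force: 60.3
```

>>> {"api": "step_arm", "payload": {"targets": "-1 -0.0037 -0.0015 0 0 0 0;-1 -0.0037 -0.0015 0 0 0 0;-1 -0.0037 -0.0015 0 0 0 0"}}

```text
clock: 14.25
eef_pos: [0.4946, 0.1444, 0.0591]
tool_rot: [0.563, 0.827, 0.002, 0.002]
ft_force: [2.2, -0.4, 7.3]
grip_width: 0.011
grasp_force: 60.3
```

>>> {"api": "step_arm", "payload": {"targets": "-1 -0.0037 -0.0015 0 0 0 0;-1 -0.0037 -0.0015 0 0 0 0;-1 -0.0037 -0.0015 0 0 0 0"}}

```text
clock: 14.5
eef_pos: [0.4928, 0.1437, 0.0591]
tool_rot: [0.563, 0.827, 0.002, 0.002]
ft_force: [1.6, -0.7, 6.9]
grip_width: 0.0114
grasp_force: 60.3
```

>>> {"api": "step_arm", "payload": {"targets": "-1 -0.0037 -0.0015 0 0 0 0;-1 -0.0037 -0.0015 0 0 0 0;-1 -0.0037 -0.0015 0 0 0 0"}}

```text
clock: 14.75
eef_pos: [0.4909, 0.1429, 0.0591]
tool_rot: [0.563, 0.827, 0.002, 0.002]
ft_force: [0.7, -0.6, 7.0]
grip_width: 0.0106
grasp_force: 60.3
```

>>> {"api": "step_arm", "payload": {"targets": "-1 -0.0037 -0.0015 0 0 0 0;-1 -0.0037 -0.0015 0 0 0 0;-1 -0.0037 -0.0015 0 0 0 0"}}

```text
clock: 15.0
eef_pos: [0.4895, 0.1423, 0.0591]
tool_rot: [0.563, 0.827, 0.003, 0.003]
ft_force: [2.5, 0.4, 6.5]
grip_width: 0.011
grasp_force: 60.1
```

>>> {"api": "step_arm", "payload": {"targets": "-1 -0.0037 -0.0015 0 0 0 0;-1 -0.0037 -0.0015 0 0 0 0;-1 -0.0037 -0.0015 0 0 0 0"}}

```text
clock: 15.25
eef_pos: [0.4893, 0.1423, 0.0591]
tool_rot: [0.563, 0.827, 0.004, 0.004]
ft_force: [6.4, 1.9, 1.5]
grip_width: 0.0111
grasp_force: 59.7
```

The zero stop is found at (0.4893, 0.1423), matching the camera's zero estimate. Back up 32.5 mm, to a measured TCP of about (0.5195, 0.1542).

>>> {"api": "step_arm", "payload": {"targets": "-1 0.0186 0.0073 0 0 0 0;-1 0.0372 0.0147 0 0 0 0;-1 0.0558 0.022 0 0 0 0;-1 0.064 0.0252 0 0 0 0;-1 0.064 0.0252 0 0 0 0;-1 0.064 0.0252 0 0 0 0;-1 0.064 0.0252 0 0 0 0"}}

```text
clock: 15.83
eef_pos: [0.5192, 0.1542, 0.0591]
tool_rot: [0.563, 0.827, 0.003, 0.002]
ft_force: [2.4, 0.9, 6.9]
grip_width: 0.011
grasp_force: 60.6
```

>>> {"api": "step_arm", "payload": {"targets": "0 0 0 0 0 0 0;0 0 0 0 0 0 0;0 0 0 0 0 0 0;0 0 0 0 0 0 0;0 0 0 0 0 0 0"}}

```text
clock: 16.25
eef_pos: [0.5158, 0.1533, 0.056]
tool_rot: [0.563, 0.827, -0.0, -0.0]
ft_force: [0.5, 0.3, 0.2]
grip_width: 0.0428
grasp_force: 0.0
```

>>> {"api": "step_arm", "payload": {"targets": "0 0 0 0.07 0 0 0;0 0 0 0.14 0 0 0;0 0 0 0.22 0 0 0;0 0 0 0.3 0 0 0;0 -0.4 -0.3 0.3 0 0 0;0 -0.4 -0.3 0.3 0 0 0;0 -0.4 -0.3 0.3 0 0 0;0 -0.4 -0.3 0.3 0 0 0;0 -0.4 -0.3 0.3 0 0 0;0 -0.4 -0.3 0.3 0 0 0"}}

```text
clock: 17.08
eef_pos: [0.3142, 0.0027, 0.206]
tool_rot: [0.562, 0.827, -0.0, -0.0]
ft_force: [0.8, -1.5, 0.3]
grip_width: 0.0429
grasp_force: 0.0
```

```bash
python3 - <<'E'
from h import *
o=bot.get_obs(); print(o['clock'],o['eef_pos'],o['ft_force'])
t=bot.camera("top")[:,:,::-1]; cv2.imwrite("pics/top3.png",t)
a=cv2.convertScaleAbs(t[200:350,230:380],alpha=1.5)
cv2.imwrite("pics/p3.png",cv2.resize(a,(600,600),interpolation=cv2.INTER_CUBIC))
E
```

```text
17.0833 [0.31421922 0.00269281 0.20596261] [ 0.82255078 -1.52249291  0.28083813]
```

View pics/p3.png

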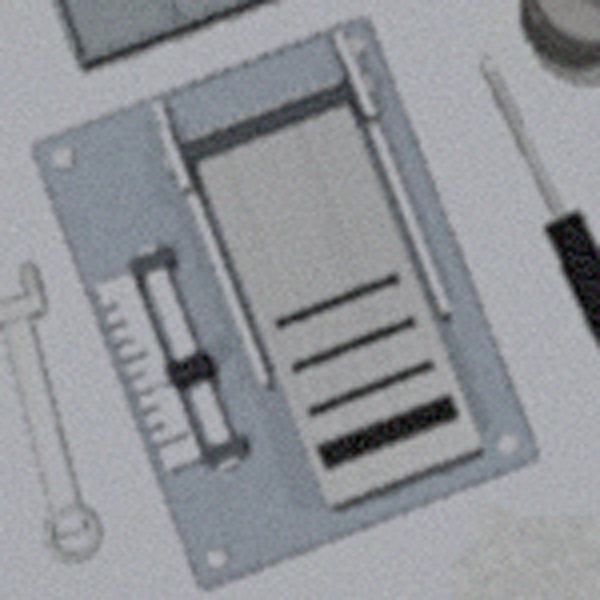

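The pedal is back up and the marker tab is now at crop (193,371). I'll measure its reading by blob centroid and against the ticks.

```bash
python3 - <<'E'
from h import *
u=np.array([.9305,.3663])
for f,c in (("top0",(165,306)),("top3",(193,371))):
    g=cv2.imread(f"pics/{f}.png",0).astype(float); g=cv2.resize(g[200:350,230:380],(600,600),interpolation=cv2.INTER_CUBIC)
    x,y=c; w=np.clip(45-g[y-30:y+30,x-30:x+30],0,None); Y,X=np.mgrid[y-30:y+30,x-30:x+30]
    q=((w*X).sum()/w.sum(),(w*Y).sum()/w.sum()); p=pix2w("top",(230+(q[0]+.5)/4-.5,200+(q[1]+.5)/4-.5),.088)
    print(q,p.round(4),"along",(p[:2]@u).round(4), "rel. stop", (p[:2]-[.4893,.1423])@u)
# tick profile along scale (top of bar z=.042), lateral 0.116..0.119 in unit y
O=np.array([.5693,.0802]); v=np.array([-u[1],u[0]])
g=cv2.cvtColor(cv2.imread("pics/top3.png"),cv2.COLOR_BGR2GRAY)
for lat in (.109,.1155):
    s=np.arange(-.07,.045,.001); P=np.array([[*(O+a*u+lat*v),.042] for a in s]); px=w2pix("top",P).astype(np.float32)
    val=cv2.remap(g,px[:,0].reshape(1,-1),px[:,1].reshape(1,-1),1)[0]; print(lat,dict(zip((s*1000).round().astype(int).tolist(),val.tolist())))
print("stop unit x",(np.array([.4893,.1423])-O)@u)
E
```

```text
(np.float64(167.90430965154718), np.float64(308.36572866087823)) [0.5498 0.1652 0.088 ] along 0.5721 rel. stop 0.06472842369210093
(np.float64(192.7175031063524), np.float64(370.4373765587369)) [0.5169 0.1517 0.088 ] along 0.5366 rel. stop 0.029137845578750148
0.109 {-70: 85, -69: 87, -68: 92, -67: 99, -66: 106, -65: 113, -64: 116, -63: 118, -62: 118, -61: 116, -60: 114, -59: 113, -58: 111, -57: 109, -56: 108, -55: 102, -54: 91, -53: 82, -52: 89, -51: 97, -50: 106, -49: 113, -48: 117, -47: 117, -46: 117, -45: 115, -44: 113, -43: 113, -42: 113, -41: 112, -40: 113, -39: 116, -38: 115, -37: 114, -36: 115, -35: 116, -34: 116, -33: 116, -32: 115, -31: 114, -30: 113, -29: 113, -28: 114, -27: 114, -26: 113, -25: 111, -24: 107, -23: 103, -22: 101, -21: 104, -20: 107, -19: 111, -18: 114, -17: 115, -16: 114, -15: 113, -14: 112, -13: 113, -12: 114, -11: 115, -10: 114, -9: 115, -8: 115, -7: 114, -6: 111, -5: 106, -4: 100, -3: 98, -2: 100, -1: 103, 0: 107, 1: 111, 2: 112, 3: 113, 4: 113, 5: 114, 6: 115, 7: 115, 8: 116, 9: 116, 10: 115, 11: 116, 12: 118, 13: 119, 14: 116, 15: 114, 16: 115, 17: 116
[... 628 characters left out ...]
1: 100, -30: 107, -29: 114, -28: 115, -27: 115, -26: 106, -25: 94, -24: 89, -23: 89, -22: 92, -21: 100, -20: 109, -19: 112, -18: 113, -17: 112, -16: 109, -15: 104, -14: 98, -13: 92, -12: 95, -11: 101, -10: 107, -9: 111, -8: 113, -7: 112, -6: 109, -5: 99, -4: 90, -3: 88, -2: 94, -1: 102, 0: 109, 1: 115, 2: 114, 3: 111, 4: 106, 5: 98, 6: 90, 7: 95, 8: 100, 9: 104, 10: 109, 11: 113, 12: 111, 13: 109, 14: 103, 15: 96, 16: 91, 17: 89, 18: 88, 19: 95, 20: 103, 21: 108, 22: 112, 23: 112, 24: 109, 25: 105, 26: 99, 27: 94, 28: 94, 29: 98, 30: 103, 31: 108, 32: 113, 33: 113, 34: 114, 35: 114, 36: 113, 37: 113, 38: 116, 39: 118, 40: 112, 41: 105, 42: 98, 43: 91, 44: 87}
stop unit x -0.05169277000000001
```

The picture reads about 31 mm: pointer dip at −22, zero tick at −53. It slipped a little on release. The best travel estimate is 32.5–33 mm, so I'll regrip and add a bit under 2 mm.

>>> {"api": "step_arm", "payload": {"targets": "0 0.4 0.3 0 0 0 0;0 0.4 0.3 0 0 0 0;0 0.4 0.3 0 0 0 0;0 0.4 0.3 0 0 0 0;0 0.4 0.3 0 0 0 0;0 0.4 0.3 0 0 0 0;0 0.4 0.3 0 0 0 0;0 0.4 0.3 0 0 0 0;0 0.4 0.3 0 0 0 0"}}

```text
clock: 17.88
eef_pos: [0.5154, 0.1532, 0.2053]
tool_rot: [0.563, 0.827, -0.001, -0.001]
ft_force: [-1.4, -0.1, -0.0]
grip_width: 0.0425
grasp_force: 0.0
```

>>> {"api": "step_arm", "payload": {"targets": "0 0 0 -0.08 0 0 0;0 0 0 -0.16 0 0 0;0 0 0 -0.23 0 0 0;0 0 0 -0.29 0 0 0;0 0 0 -0.29 0 0 0;0 0 0 -0.29 0 0 0"}}

```text
clock: 18.38
eef_pos: [0.5141, 0.1522, 0.0612]
tool_rot: [0.563, 0.826, -0.001, -0.001]
ft_force: [-0.4, -0.8, 0.1]
grip_width: 0.0425
grasp_force: 0.0
```

>>> {"api": "step_arm", "payload": {"targets": "-1 0 0 0 0 0 0;-1 0 0 0 0 0 0;-1 0 0 0 0 0 0;-1 0 0 0 0 0 0;-1 0 0 0 0 0 0;-1 0 0 0 0 0 0;-1 0 0 0 0 0 0"}}

```text
clock: 18.97
eef_pos: [0.5185, 0.1539, 0.0645]
tool_rot: [0.563, 0.827, 0.002, 0.002]
ft_force: [-0.9, -1.4, 8.0]
grip_width: 0.011
grasp_force: 59.6
```

>>> {"api": "step_arm", "payload": {"targets": "-1 0.0037 0.0015 0 0 0 0;-1 0.0037 0.0015 0 0 0 0;-1 0.0037 0.0015 0 0 0 0;-1 0.0037 0.0015 0 0 0 0"}}

```text
clock: 19.3
eef_pos: [0.5202, 0.1546, 0.0645]
tool_rot: [0.563, 0.827, 0.002, 0.002]
ft_force: [-0.9, -0.7, 7.6]
grip_width: 0.0106
grasp_force: 59.7
```

>>> {"api": "step_arm", "payload": {"targets": "0 0 0 0 0 0 0;0 0 0 0 0 0 0;0 0 0 0 0 0 0;0 0 0 0 0 0 0;0 0 0 0 0 0 0"}}

```text
clock: 19.72
eef_pos: [0.518, 0.1542, 0.0612]
tool_rot: [0.563, 0.827, -0.0, -0.0]
ft_force: [0.4, -0.6, 0.1]
grip_width: 0.0427
grasp_force: 0.0
```

>>> {"api": "step_arm", "payload": {"targets": "0 0 0 0.07 0 0 0;0 0 0 0.14 0 0 0;0 0 0 0.22 0 0 0;0 0 0 0.3 0 0 0;0 -0.4 -0.3 0.3 0 0 0;0 -0.4 -0.3 0.3 0 0 0;0 -0.4 -0.3 0.3 0 0 0;0 -0.4 -0.3 0.3 0 0 0;0 -0.4 -0.3 0.3 0 0 0;0 -0.4 -0.3 0.3 0 0 0"}}

```text
clock: 20.55
eef_pos: [0.3162, 0.0035, 0.211]
tool_rot: [0.562, 0.827, -0.0, 0.0]
ft_force: [0.4, -1.8, 0.6]
grip_width: 0.0426
grasp_force: 0.0
```

```bash
python3 - <<'E'
from h import *
t=bot.camera("top")[:,:,::-1]; cv2.imwrite("pics/top4.png",t)
u=np.array([.9305,.3663]);O=np.array([.5693,.0802]); v=np.array([-u[1],u[0]])
for f,c in (("top3",(193,371)),("top4",(192,367))):
    G=cv2.imread(f"pics/{f}.png",0); g=cv2.resize(G[200:350,230:380].astype(float),(600,600),interpolation=cv2.INTER_CUBIC)
    x,y=c; w=np.clip(45-g[y-30:y+30,x-30:x+30],0,None); Y,X=np.mgrid[y-30:y+30,x-30:x+30]
    q=((w*X).sum()/w.sum(),(w*Y).sum()/w.sum()); p=pix2w("top",(230+(q[0]+.5)/4-.5,200+(q[1]+.5)/4-.5),.088)
    print(q,"reading tab",p[:2]@u-O@u+.053)
    s=np.arange(-.058,.002,.0005); vals=0
    for lat in (.107,.108,.109,.11):
        px=w2pix("top",np.array([[*(O+a*u+lat*v),.042] for a in s])).astype(np.float32)
        vals=vals+cv2.remap(G,px[:,0].reshape(1,-1),px[:,1].reshape(1,-1),1)[0].astype(float)
    d=np.clip(vals.max()*.95-vals,0,None)
    for a,b in((-.058,-.048),(-.028,-.015),(-.007,.002)):
        m=(s>a)&(s<b); print("dip",(d*s*m).sum()/(d*m).sum())
print(bot.get_obs()['clock'])
E
```

```text
(np.float64(192.7175031063524), np.float64(370.4373765587369)) reading tab 0.030445075578750154
dip -0.05296821159912642
dip -0.022113295568143922
dip -0.002844060253337852
(np.float64(192.17360309104976), np.float64(368.63556577617123)) reading tab 0.03144278570197485
dip -0.05302583765927324
dip -0.02071909233176836
dip -0.002628338278931704
20.6
```

```bash
python3 -c "
from workcell import bot
print(bot.job_done())"
```

```text
the job is handed in; nothing more can be done
None
```

The job is handed in, verdict not shown: the rib firmed up about 32.5 mm down, the pedal came back up, and the marker reads about 32 mm in the top camera.

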